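# Settle a ball-footed vise pallet on its kinematic base

## Task

Lift the little vise with its plate off the mat and set it on the kinematic base so that its three ball feet settle fully home: one in the cone, one in the V-groove, one on the flat, plate level. Lower it, do not drop it, and feel it in lightly: while a ball still rides up on the edge of its seat, never let more than about the pallet's own weight bear on it. Once home, bed it with a steady push straight down of about 10 N for half a second; never push the seats with more than 15 N. Then let go, and leave the file, brush and pliers where they lie.

Things in the scene. Friction and masses are not known exactly. Their poses are not given: they have to be found in the camera images.
- pallet: Loose vise pallet, 0.61 to 0.83 kg: bright aluminium plate 130 x 104 x 8 mm on three steel ball feet 12.7 mm in diameter, carrying a small dark grey vise with an orange strip in its closed jaws. Origin: under the plate's middle, level with the balls' lowest points; z up, x along the vise screw, its T-handle at +x. Plate underside is 16.35 mm, plate top 24.35 mm above the origin.
- jaws (a point): Where to grip: middle of the vise's jaw pair, at (8, 0, 54.35) mm in the pallet's frame, close to above the centre of mass. Jaws together are 47 mm long (x), 40 mm wide (y), 36 to 69 mm above the pallet's origin, with flat upright sides to grip across y. The orange strip (34 mm wide) stands out of them up to 89 mm; below is a bed 36 mm wide. Screw block: 36 mm wide, 60 mm high, at x = 50 mm.
- foot_cone (a point): Centre of the single ball foot for the cone: (-45, 0, 6.35) mm in the pallet's frame.
- foot_groove (a point): Centre of the ball foot for the V-groove: (40, 35, 6.35) mm in the pallet's frame.
- foot_flat (a point): Centre of the ball foot for the flat: (40, -35, 6.35) mm in the pallet's frame. Fully home, every ball's centre is 38.0 mm above the base's origin, and the pallet's origin is 31.6 mm above it. A ball off its cone or groove centre by up to 11 mm rides on a 45-degree flank, higher by as much as it is off; friction (dry steel, 0.5 to 0.7) keeps it cocked there unless guided sideways.
- base: Kinematic base, bolted down. Aluminium foot plate 184 x 152 x 15 mm; on it a dark steel seat plate 136 x 118 x 10 mm (top at 25 mm) with three bright steel seats. Origin: middle of the underside, on the bench; z up. Nominally balls are home at x, y = (-45, 0) cone, (40, 35) groove, (40, -35) flat, in mm, pallet axes parallel to the base's; the seat plate may be off this: see seat_nominal.
- seat_nominal (a point): Point fixed to the base, 25 mm above its origin: nominal middle of the seat plate. The seat plate itself is clamped through oversize holes, anywhere within 6 mm of this in the base's x and in y and turned up to 0.05 rad; no reading shows it, it must be felt (or seen), and it stays put. Seats: 90-degree cone, mouth 22 mm wide; 90-degree V-groove 22 mm wide, 34 long, running towards the cone; flat pad 32 mm wide.
- file: Bystander: flat file, steel blade 150 x 16 mm and round wooden handle 100 mm, lying on the mat. Origin under it, near the handle end of the blade.
- brush: Bystander: flat brush, 160 mm long, wooden handle. Origin under it.
- pliers: Bystander: pliers with red handles, 155 mm long. Origin under the joint.
Mind the look-alikes: they are no part of the job. Several things look just like the pallet: the one meant starts farthest to the robot's right.

How it is judged:
By the outcome, as a careful person would: the job done as asked, in the order asked, and still so for the second after the job is handed in, with the robot touching nothing.
It also fails if it takes over 64 s, if anything falls off the work surface, if the arm or the gripper's body presses on something with over 40 N, if the wrist force passes 120 N, or if a joint passes its speed limit or range.

## Robot

A 7-joint arm with a two-finger parallel gripper is mounted at the origin on the work surface. World frame = base frame: x ahead of the robot, y to its left, z up, the work surface at z = 0. Lengths are in m, angles in rad, forces in N, time in s.
With the tool pointing down it reaches from about 0.425 to 0.925 m from the base axis. Payload 6.8 kg.
Tool frame: the origin (TCP) lies between the finger pads; the fingertips stand 17 mm ahead of it and the grasp point (between the pads) lies 2 mm behind it; z points along the fingers, y is the direction in which the jaws open and shut (so a half turn about z gives the same grasp; the last joint's range is limited). The gripper opens to 85 mm and grips with 20 to 120 N. Pads are 22 mm wide; open, the fingers measure 114 mm over their backs; the gripper's body (76 mm by 85 mm) begins 54 mm behind the grasp point. The pads swing forward as they close: fully open they stand 13 mm farther back than shut.
Start: joints at [1.195, 0.477, 0.022, 1.555, -0.011, 1.109, -0.083], TCP at [0.179, -0.651, 0.248] pointing down, gripper open.
Joint ranges: [-2.96, 2.96], [-0.34, 2.1], [-1.41, 1.46], [0.24, 2.44], [-1.37, 4.51], [0.17, 1.92], [-2.96, 2.96]. Speed limits (rad/s): [2.39, 2.39, 3.14, 3.14, 3.14, 3.14, 3.14].

## Interface

Orientations are given as a unit quaternion [w, x, y, z].
In Python, from station import bot gives the robot as it stands. The module is installed in compiled form; this text tells all that it offers.
- The arm moves only by the tool carry_out, never from a script. Its argument "moves" is a list of rows, each a list of 3 entries, a list of its own where there are three numbers: the turn, a rotation vector about the tool's x, y, z in degrees, then the shift along the tool's x, y, z in cm, then the finger opening in cm, from 0 to 8.54. A call has 1 to 5 rows; each row is the pose to reach, as a shift and turn from the pose commanded when the call began, along the tool's axes at that moment; what a row does not reach only later rows make up. A row lasts 1/8 s, in which the tool goes at most 62.5 mm and 10.7 degrees, less where a joint would pass 70% of its speed; a pose out of reach is approached as far as the arm can. A call with a gripper value outside its range is refused whole. The fingers move at their own pace and stop on an object; "newtons" is the grip in N (left out, the last holds). Time passes only in rows, so rows that repeat a pose let the fingers close. It gives the time, the measured TCP pose, the force and the opening at its end, in the units of the state.
- bot.get_obs(): the state, without advancing time (a new reading comes with each control period).
- bot.read_camera(name): name is "side" or "top"; returns the picture (400x640x3 uint8, red, green, blue); there is no depth.
- bot.camera_info(name): a dict with "vertical_fov" (degrees; the focal length in pixels is half the picture's height over the tangent of half this angle, whatever the lens; pixels are square), "cx", "cy" (the principal point, pixels), "k1" (the pictures are not rectified: a ray, as slopes to the right and down, at radius r is drawn at 1 + k1 r^2 times it, then the intrinsics apply), "position" and "attitude" of the camera in the world. Camera axes: x right, y up, looking along -z (the intrinsics and any distortion apply to the point x, -y, -z); pixel columns grow to the right and rows downward; lengths in m; the calibration is good to about 2 mm. A picture is of the moment at which its call begins. camera_info takes no time and is no camera call.
- bot.hand_in(): hands the job in, once; it reports no verdict.
Trained networks look in the newest picture that a camera, given by its name, has taken for a name from the list of things; names that differ only in an ending like _2 or _b are one class to them, and where a whole thing is asked for, a point or a joint stands for the part that bears it (a point fixed in the world has none). Each returns a list of dicts, best first, with "score" (0 to 1); they miss things now and then, are a little off and sometimes report something else, mostly with a low value. They report only what shows in the picture. A call takes as long as a camera call. They do not tell look-alikes from the thing itself.
- bot.silhouettes(label, camera): "region" (400x640 bool, what is visible of it) and "location" ([column, row] in pixels, amid what is visible of it).
The state is a dict: "t": time; "q": joint angles; "joint_vel": joint speeds; "joint_torque": joint torques, N m; "eef_pos": TCP position; "tool_rot": TCP orientation; "contact_force": force on the tool from outside, world axes, zero at the start; "torque": the same for the moment, N m; "gripper_width": opening from 0.0 (shut) to 1.0 (fully open).
Only numpy, scipy, OpenCV 4.12 (cv2) and the standard library are available. Lean on these libraries where they do the work, as an engineer would, in place of code of your own. Each camera call takes 0.05 s, during which the arm holds its last target. There are 200 camera calls.

## Working session

There is one attempt and no reset: what is moved stays moved. The work goes in short steps, Python scripts to look and compute and a tool call to move; the robot and the scene stay as the last step left them, time stands still between calls to the robot, and variables do not carry over. Pictures are saved under pics/ and viewed, about 8 in all and at most 12, crops included, and the job is handed in when it is done.

Besides the shell and the picture viewer there is one more tool, called by a JSON object that holds its "name" and its "arguments", one argument or row to a line. carry_out: Moves the arm, as the interface text tells. Its arguments: {"type":"object","properties":{"moves":{"type":"array"},"newtons":{"type":"number"}},"required":["moves"]}

```bash
mkdir -p pics; ls
python3 - <<'E'
from station import bot
import cv2, numpy as np
o=bot.get_obs()
for k,v in o.items(): print(k,np.round(v,4))
for c in("side","top"):
    im=bot.read_camera(c); cv2.imwrite(f"pics/{c}0.png",im[:,:,::-1]); print(c,bot.camera_info(c))
    for l in ("pallet","base","jaws"):
        print(l,[(round(d["score"],2),np.round(d["location"]).tolist(),int(d["region"].sum())) for d in bot.silhouettes(l,c)])
E
```

```text
pics
t 0.0
q [ 1.1949  0.4778  0.0223  1.5565 -0.0115  1.1093 -0.0831]
joint_vel [-0.0009 -0.0006  0.002  -0.0001  0.0004 -0.0017  0.0003]
joint_torque [ 6.00000e-04 -5.96449e+01  1.60840e+00 -2.81204e+01  1.26000e-02
  9.10000e-03 -0.00000e+00]
eef_pos [ 0.1784 -0.6504  0.2473]
tool_rot [-9.000e-04  9.910e-01  1.335e-01 -2.000e-04]
contact_force [ 0.069  -0.2558 -0.1669]
torque [-0.0215  0.0266 -0.0127]
gripper_width 0.9986
side {'vertical_fov': 49.793601696269754, 'cx': 321.46072167445215, 'cy': 204.5099746237558, 'k1': -0.09484608522300707, 'position': array([ 0.28174978, -0.64111824,  0.89028062]), 'attitude': array([ 0.90863469,  0.398337  , -0.04107699, -0.1184201 ])}
pallet [(0.81, [344.0, 223.0], 1374), (0.59, [218.0, 212.0], 1093), (0.58, [279.0, 136.0], 803)]
base [(0.72, [387.0, 336.0], 5109)]
jaws [(0.98, [218.0, 214.0], 1132), (0.93, [282.0, 140.0], 715), (0.64, [348.0, 225.0], 1341)]
top {'vertical_fov': 55.14149588167654, 'cx': 320.6941356529838, 'cy': 198.183310741287, 'k1': -0.06904531986226549, 'position': array([0.31185868, 0.21783625, 1.13422145]), 'attitude': array([-0.70393562, -0.06266486,  0.05619767,  0.70525852])}
pallet [(0.78, [290.0, 305.0], 1727), (0.77, [175.0, 221.0], 1504), (0.57, [337.0, 183.0], 1528)]
base [(0.83, [458.0, 191.0], 2924)]
jaws [(0.86, [282.0, 303.0], 1768), (0.84, [172.0, 224.0], 1510)]
```

View pics/side0.png

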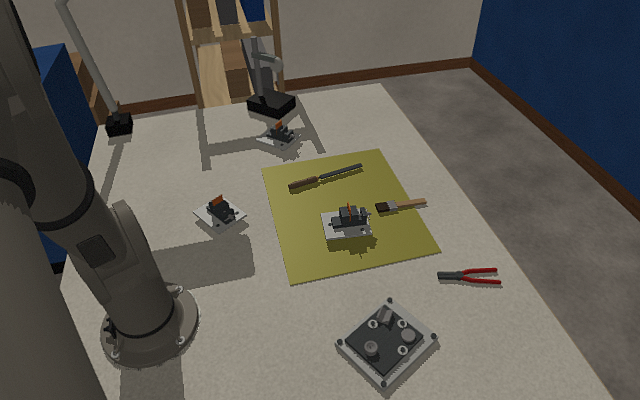

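View pics/top0.png

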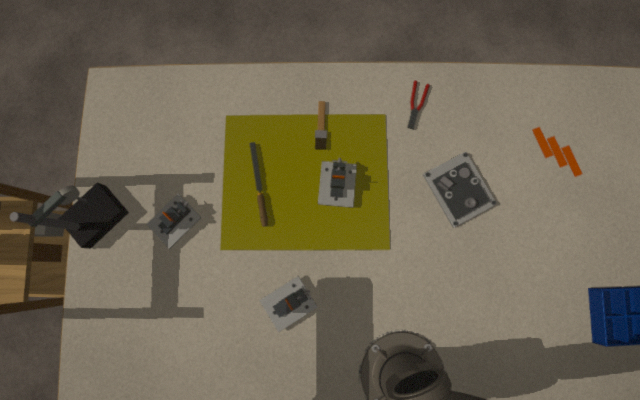

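```bash
cat > h.py <<'E'
import numpy as np, cv2
from scipy.spatial.transform import Rotation as R
from station import bot
def rot(q): return R.from_quat([q[1],q[2],q[3],q[0]])
def proj(c,P):
    i=bot.camera_info(c); P=np.asarray(P,float)
    p=rot(i["attitude"]).inv().apply((P-i["position"]).reshape(-1,3))
    u,v=p[:,0]/-p[:,2],-p[:,1]/-p[:,2]; s=1+i["k1"]*(u*u+v*v)
    f=200/np.tan(np.radians(i["vertical_fov"]/2))
    return np.stack([f*u*s+i["cx"],f*v*s+i["cy"]],-1).reshape(P.shape[:-1]+(2,))
def unproj(c,px,z):
    from scipy.optimize import least_squares
    return least_squares(lambda a:proj(c,[a[0],a[1],z])-px,[.4,0]).x
def rect(im,c,x,y,z,half=.13,n=390):
    # up = +x, left = +y
    g=np.linspace(half,-half,n); X,Y=np.meshgrid(x+g,y+g,indexing="ij")
    m=proj(c,np.stack([X,Y,np.full_like(X,z)],-1)).astype(np.float32)
    return cv2.remap(im,m[...,0],m[...,1],cv2.INTER_CUBIC)
E
python3 - <<'E'
from h import *
for n,(pt,ps,z) in {"pal":((337,183),(346,222),.024),"base":((460,190),(387,345),.015)}.items():
    print(n,unproj("top",pt,z),unproj("side",ps,z))
    x,y=unproj("top",pt,z); rows=[]
    for c in("top","side"):
        im=cv2.imread(f"pics/{c}0.png"); 
        r=rect(im,c,x,y,z); 
        for k in range(0,390,75): r[k,::6]=(255,0,255); r[::6,k]=(255,0,255)
        rows.append(r)
    cv2.imwrite(f"pics/r_{n}.png",np.hstack(rows))
E
```

```text
pal [0.54595447 0.17961286] [0.54615303 0.18034679]
base [ 0.52575922 -0.18891344] [ 0.52593819 -0.20578274]
```

View pics/r_pal.png

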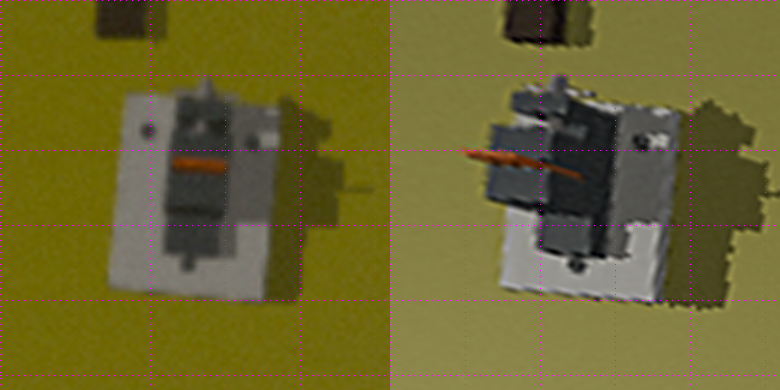

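View pics/r_base.png

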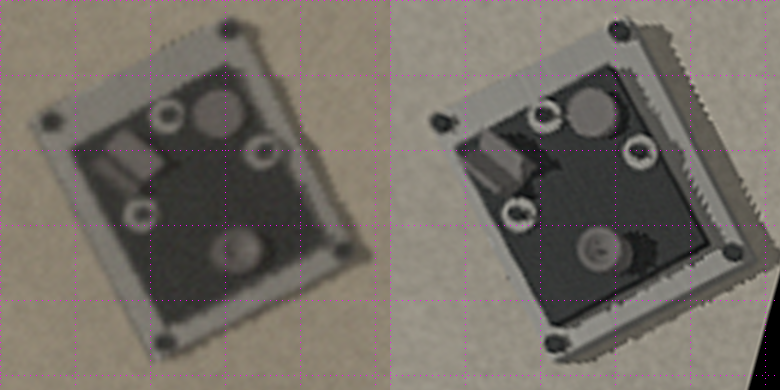

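```bash
cat >> h.py <<'E'
def rectf(im,c,x,y,yaw,z,half=.08,n=390):
    g=np.linspace(half,-half,n); A,B=np.meshgrid(g,g,indexing="ij"); s,k=np.sin(yaw),np.cos(yaw)
    P=np.stack([x+k*A-s*B,y+s*A+k*B,np.full_like(A,z)],-1)
    m=proj(c,P).astype(np.float32)
    return cv2.remap(im,m[...,0],m[...,1],cv2.INTER_CUBIC)
E
python3 - <<'E'
from h import *
b=(.5315,-.1909,np.radians(27.6)); top=[];bot_=[]
for c in("side","top"):
    im=cv2.imread(f"pics/{c}0.png"); r=rectf(im,c,*b,.04)
    r=np.clip(r.astype(float)*1.5,0,255).astype(np.uint8)
    for mm in range(-60,80,20):
        k=int(round((80-mm)/160*389)); r[k,::8]=(255,0,255); r[::8,k]=(255,0,255)
    top.append(r)
cv2.imwrite("pics/base_z.png",np.hstack(top))
E
```

```text
(no output)
```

View pics/base_z.png

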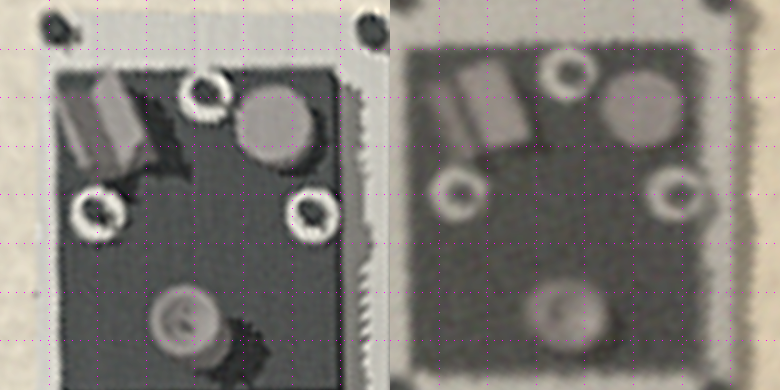

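{"name": "carry_out", "arguments": {
  "moves": [
    [[0,0,0],[0,0,0],8.5]
  ],
  "newtons": 60
}}

```text
t: 0.52
eef_pos: [0.1786, -0.651, 0.2483]
tool_rot: [0.0, 0.991, 0.134, 0.0]
contact_force: [0.4, 0.2, 0.2]
gripper_width: 0.993
```

Both cameras agree: the target pallet is on the mat, at about (0.544, 0.178) with yaw −4.4°. The seat plate middle is at about (0.524, −0.189) with yaw 27.6°, offset roughly (−6, +5) mm from nominal. I'm moving now.

{"name": "carry_out", "arguments": {
  "moves": [
    [[0,0,0],[4.2,-3.1,0],8.5],
    [[0,0,0],[8.4,-6.2,0],8.5],
    [[0,0,0],[12.6,-9.3,0],8.5],
    [[0,0,0],[16.8,-12.4,0],8.5],
    [[0,0,0],[21,-15.6,0],8.5]
  ]
}}

```text
t: 1.15
eef_pos: [0.3408, -0.4436, 0.2486]
tool_rot: [0.0, 0.991, 0.133, 0.0]
contact_force: [-0.2, -0.6, 0.5]
gripper_width: 0.994
```

{"name": "carry_out", "arguments": {
  "moves": [
    [[0,0,0],[4.2,-3.1,0],8.5],
    [[0,0,0],[8.4,-6.2,0],8.5],
    [[0,0,0],[12.6,-9.3,0],8.5],
    [[0,0,0],[16.8,-12.4,0],8.5],
    [[0,0,0],[21,-15.6,0],8.5]
  ]
}}

```text
t: 1.78
eef_pos: [0.5021, -0.2377, 0.2487]
tool_rot: [0.0, 0.991, 0.133, 0.0]
contact_force: [0.9, 0.1, -0.1]
gripper_width: 0.994
```

{"name": "carry_out", "arguments": {
  "moves": [
    [[0,0,0],[2.2,-5.4,0],8.5],
    [[0,0,0],[4.4,-10.8,0],8.5],
    [[0,0,0],[6.6,-16.2,0],8.5],
    [[0,0,0],[8.8,-21.6,0],8.5],
    [[0,0,0],[11,-26.8,0],8.5]
  ]
}}

```text
t: 2.4
eef_pos: [0.5364, 0.0504, 0.2487]
tool_rot: [0.0, 0.991, 0.133, 0.0]
contact_force: [0.5, -0.3, 0.5]
gripper_width: 0.998
```

{"name": "carry_out", "arguments": {
  "moves": [
    [[0,0,5],[1.2,-3,2],8.5],
    [[0,0,10],[2.5,-6,4],8.5],
    [[0,0,15],[3.7,-9,6],8.5],
    [[0,0,20],[5,-12,7],8.5],
    [[0,0,20],[5,-12,7],8.5]
  ]
}}

```text
t: 3.02
eef_pos: [0.552, 0.1809, 0.1776]
tool_rot: [-0.001, 0.999, -0.038, -0.001]
contact_force: [-0.3, -0.4, 0.0]
gripper_width: 0.995
```

{"name": "carry_out", "arguments": {
  "moves": [
    [[0,0,0],[0,0.3,2.5],8.5],
    [[0,0,0],[0,0.3,5],8.5],
    [[0,0,0],[0,0.3,7.5],8.5],
    [[0,0,0],[0,0.3,10],8.5],
    [[0,0,0],[0,0.3,11.4],8.5]
  ]
}}

```text
t: 3.65
eef_pos: [0.5524, 0.1732, 0.0635]
tool_rot: [0.001, 0.999, -0.041, -0.0]
contact_force: [-0.0, -0.7, 0.5]
gripper_width: 0.997
```

{"name": "carry_out", "arguments": {
  "moves": [
    [[0,0,0],[0,0,1],8.5],
    [[0,0,0],[0,0,1],7],
    [[0,0,0],[0,0,1],6],
    [[0,0,0],[0,0,1],5.2],
    [[0,0,0],[0,0,1],5.2]
  ],
  "newtons": 25
}}

```text
t: 4.28
eef_pos: [0.5528, 0.1747, 0.0548]
tool_rot: [-0.0, 0.999, -0.041, 0.0]
contact_force: [-0.5, -0.6, -1.1]
gripper_width: 0.608
```

Run:
```python
from h import *
a=[]
for c in("side","top"):
    im=bot.read_camera(c)[:,:,::-1].copy(); cv2.imwrite(f"pics/{c}1.png",im); a.append(rectf(im,c,.552,.177,np.radians(-4.4),.06,half=.1))
cv2.imwrite("pics/grip.png",np.hstack(a)); o=bot.get_obs(); print(o["eef_pos"],o["gripper_width"])
```

```text
[0.55262453 0.17458257 0.05454461] 0.6082346715476433
```

View pics/grip.png

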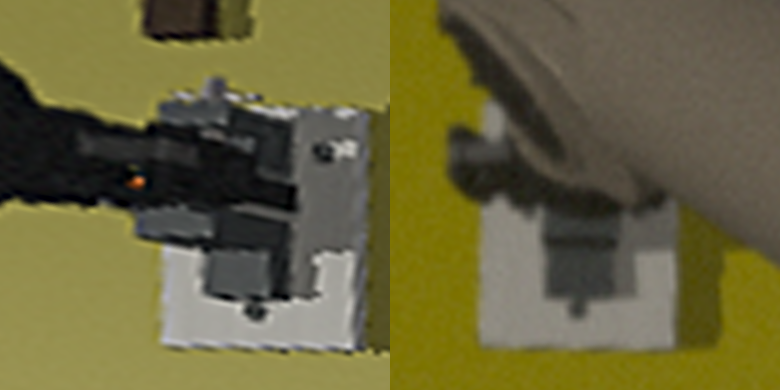

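{"name": "carry_out", "arguments": {
  "moves": [
    [[0,0,0],[0,0,0],4.4],
    [[0,0,0],[0,0,0],3.8],
    [[0,0,0],[0,0,0],3],
    [[0,0,0],[0,0,0],3],
    [[0,0,0],[0,0,0],3]
  ],
  "newtons": 70
}}

```text
t: 5.0
eef_pos: [0.5531, 0.1753, 0.0549]
tool_rot: [-0.001, 0.999, -0.04, 0.001]
contact_force: [-0.7, 3.1, 5.3]
gripper_width: 0.462
```

{"name": "carry_out", "arguments": {
  "moves": [
    [[0,0,0],[0,0,-0.4],3],
    [[0,0,0],[0,0,-1],3],
    [[0,0,0],[0,0,-2],3],
    [[0,0,0],[0,0,-3],3],
    [[0,0,0],[0,0,-3],3]
  ]
}}

```text
t: 5.62
eef_pos: [0.5532, 0.1748, 0.0855]
tool_rot: [-0.0, 0.999, -0.041, 0.001]
contact_force: [-0.2, -0.5, -6.3]
gripper_width: 0.458
```

{"name": "carry_out", "arguments": {
  "moves": [
    [[0,0,0],[0,0,-2.5],3],
    [[0,0,0],[0,0,-5],3],
    [[0,0,0],[0,0,-7.5],3],
    [[0,0,0],[0,0,-7.5],3],
    [[0,0,0],[0,0,-7.5],3]
  ]
}}

```text
t: 6.25
eef_pos: [0.5517, 0.1741, 0.1582]
tool_rot: [0.0, 0.999, -0.041, -0.001]
contact_force: [0.6, -0.3, -7.4]
gripper_width: 0.459
```

Run:
```python
from h import *
o=bot.get_obs()
for k in("t","eef_pos","tool_rot","contact_force","torque","gripper_width"): print(k,np.round(o[k],4))
```

```text
t 6.25
eef_pos [0.5517 0.1741 0.1582]
tool_rot [ 4.000e-04  9.992e-01 -4.060e-02 -7.000e-04]
contact_force [ 0.632  -0.309  -7.4239]
torque [0.0044 0.0255 0.0102]
gripper_width 0.4585
```

{"name": "carry_out", "arguments": {
  "moves": [
    [[0,0,0],[0.1,3,0],3],
    [[0,0,0],[0.2,7,0],3],
    [[0,0,0],[0.3,11,0],3],
    [[0,0,0],[0.4,15,0],3],
    [[0,0,0],[0.5,18,0],3]
  ]
}}

```text
t: 6.88
eef_pos: [0.5415, -0.0076, 0.1576]
tool_rot: [0.0, 0.999, -0.041, -0.001]
contact_force: [0.9, 0.7, -7.1]
gripper_width: 0.46
```

{"name": "carry_out", "arguments": {
  "moves": [
    [[0,0,-6.5],[0.1,4.2,0],3],
    [[0,0,-13],[0.2,8.4,0],3],
    [[0,0,-20],[0.3,12.6,0],3],
    [[0,0,-27],[0.4,16,0],3],
    [[0,0,-32.2],[0.4,17.9,0],3]
  ]
}}

```text
t: 7.5
eef_pos: [0.5307, -0.1864, 0.1575]
tool_rot: [-0.0, 0.971, 0.238, -0.001]
contact_force: [-0.1, 0.3, -6.4]
gripper_width: 0.461
```

{"name": "carry_out", "arguments": {
  "moves": [
    [[0,0,0],[0,0,0.5],3],
    [[0,0,0],[0,0,1.5],3],
    [[0,0,0],[0,0,2.5],3],
    [[0,0,0],[0,0,3],3],
    [[0,0,0],[0,0,3],3]
  ]
}}

```text
t: 8.12
eef_pos: [0.5321, -0.1834, 0.1287]
tool_rot: [-0.0, 0.971, 0.238, -0.0]
contact_force: [-0.3, 0.2, -6.1]
gripper_width: 0.461
```

Run:
```python
from h import *
o=bot.get_obs()
for k in("t","eef_pos","tool_rot","contact_force","torque"): print(k,np.round(o[k],4))
p=o["eef_pos"]; yaw=R.from_quat(rot(o["tool_rot"]).as_quat()).as_matrix()[:,0]; yaw=np.arctan2(yaw[1],yaw[0]); print(np.degrees(yaw))
a=[]
for c in("side","top"):
    im=bot.read_camera(c)[:,:,::-1].copy(); cv2.imwrite(f"pics/{c}2.png",im)
    # tool frame centred picture at the plate-top height
    r=rectf(im,c,p[0],p[1],yaw,p[2]-.029,half=.1)
    r=np.clip(r.astype(float)*1.4,0,255).astype(np.uint8)
    for mm in range(-80,100,20):
        k=int(round((100-mm)/200*389)); r[k,::8]=(255,0,255); r[::8,k]=(255,0,255)
    a.append(r)
cv2.imwrite("pics/held.png",np.hstack(a))
```

```text
t 8.125
eef_pos [ 0.5321 -0.1834  0.1287]
tool_rot [-3.000e-04  9.712e-01  2.384e-01 -5.000e-04]
contact_force [-0.3274  0.2044 -6.1182]
torque [-0.0361  0.0117  0.0444]
27.580158270005874
```

View pics/held.png

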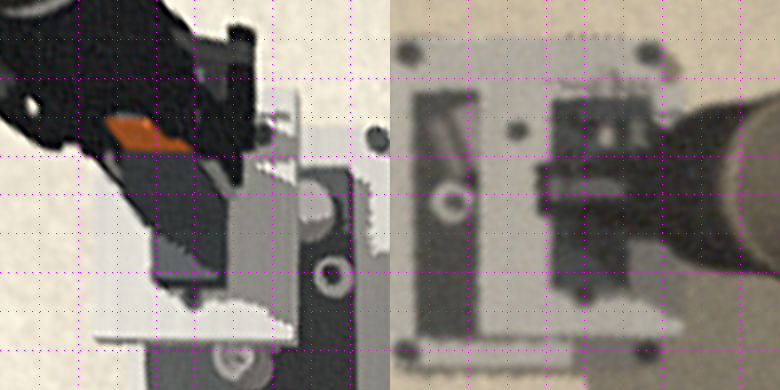

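```bash
cat >> h.py <<'E'
def avg(n=8):
    L=[]
    for _ in range(n):
        bot.read_camera("side"); o=bot.get_obs(); L.append(np.r_[o["eef_pos"]*1000,rot(o["tool_rot"]).as_matrix()[:,0],rot(o["tool_rot"]).as_matrix()[:,2],o["contact_force"],o["torque"]*1000])
    L=np.array(L); m=L.mean(0); y=np.arctan2(m[4],m[3]); c,s=np.cos(y),np.sin(y); B=lambda v:np.array([c*v[0]+s*v[1],-s*v[0]+c*v[1],v[2]])
    print("t %.2f pos mm"%o["t"],m[:3].round(2),"sd",L.std(0)[:3].round(2),"yaw %.2f"%np.degrees(y),"tilt mrad",(m[6:8]*1000).round(1))
    print("pallet axes: F",B(m[9:12]).round(2),"M mNm",B(m[12:]).round(0),"sdF",L.std(0)[9:12].round(2),"sdM",L.std(0)[12:].round(0))
E
python3 -c "
from h import *
avg()"
```

```text
t 8.62 pos mm [ 532.53 -184.03  129.62] sd [0.12 0.06 0.09] yaw 27.54 tilt mrad [ 0.6 -0.2]
pallet axes: F [ 0.06 -0.33 -6.79] M mNm [  6.   7. -11.] sdF [0.48 0.38 0.51] sdM [36. 23. 29.]
```

{"name": "carry_out", "arguments": {
  "moves": [
    [[0,0,0],[-0.15,0.07,0.8],3],
    [[0,0,0],[-0.15,0.07,1.8],3],
    [[0,0,0],[-0.15,0.07,2.8],3],
    [[0,0,0],[-0.15,0.07,3.4],3],
    [[0,0,0],[-0.15,0.07,3.5],3]
  ]
}}

```text
t: 9.25
eef_pos: [0.531, -0.1851, 0.0936]
tool_rot: [-0.0, 0.971, 0.238, -0.0]
contact_force: [-0.6, -0.1, -6.3]
gripper_width: 0.457
```

```bash
python3 -c "
from h import *
avg()"
```

```text
t 9.65 pos mm [ 531.51 -185.31   94.48] sd [0.12 0.06 0.25] yaw 27.54 tilt mrad [ 0.4 -0.1]
pallet axes: F [-0.07  0.16 -6.75] M mNm [  6. -13.   0.] sdF [0.51 0.27 0.45] sdM [27. 23. 35.]
```

{"name": "carry_out", "arguments": {
  "moves": [
    [[0,0,0],[0,0,0.1],3],
    [[0,0,0],[0,0,0.2],3],
    [[0,0,0],[0,0,0.3],3],
    [[0,0,0],[0,0,0.3],3]
  ]
}}

```text
t: 10.15
eef_pos: [0.5312, -0.1853, 0.0911]
tool_rot: [-0.0, 0.971, 0.238, -0.0]
contact_force: [0.1, 1.1, -6.4]
gripper_width: 0.458
```

{"name": "carry_out", "arguments": {
  "moves": [
    [[0,0,0],[0,0,0.05],3],
    [[0,0,0],[0,0,0.1],3],
    [[0,0,0],[0,0,0.1],3]
  ]
}}

```text
t: 10.52
eef_pos: [0.5313, -0.1853, 0.0903]
tool_rot: [-0.0, 0.971, 0.238, -0.0]
contact_force: [-0.6, 0.1, -6.2]
gripper_width: 0.458
```

```bash
python3 -c "
from h import *
avg(5)"
```

```text
t 10.78 pos mm [ 531.32 -185.29   90.32] sd [0.02 0.02 0.01] yaw 27.54 tilt mrad [ 0. -0.]
pallet axes: F [-0.36 -0.12 -6.55] M mNm [15.  9. -8.] sdF [0.3  0.25 0.45] sdM [36. 33. 24.]
```

{"name": "carry_out", "arguments": {
  "moves": [
    [[0,0,0],[0,0,0.05],3],
    [[0,0,0],[0,0,0.1],3],
    [[0,0,0],[0,0,0.1],3]
  ]
}}

```text
t: 11.15
eef_pos: [0.5313, -0.1852, 0.0892]
tool_rot: [-0.0, 0.971, 0.238, -0.0]
contact_force: [-0.2, 0.2, -7.4]
gripper_width: 0.457
```

{"name": "carry_out", "arguments": {
  "moves": [
    [[0,0,0],[0,0,0.05],3],
    [[0,0,0],[0,0,0.05],3]
  ]
}}

```text
t: 11.4
eef_pos: [0.5313, -0.1853, 0.0888]
tool_rot: [-0.0, 0.971, 0.238, -0.0]
contact_force: [-0.5, 0.2, -6.9]
gripper_width: 0.453
```

```bash
python3 -c "
from h import *
avg(5)"
```

```text
t 11.65 pos mm [ 531.32 -185.28   88.81] sd [0.02 0.02 0.02] yaw 27.54 tilt mrad [ 0. -0.]
pallet axes: F [ 0.04 -0.14 -6.52] M mNm [-14. -24.   6.] sdF [0.37 0.44 0.5 ] sdM [23. 35. 20.]
```

{"name": "carry_out", "arguments": {
  "moves": [
    [[0,0,0],[0,0,0.05],3],
    [[0,0,0],[0,0,0.05],3]
  ]
}}

```text
t: 11.9
eef_pos: [0.5313, -0.1853, 0.0882]
tool_rot: [-0.0, 0.971, 0.238, -0.0]
contact_force: [0.5, -0.1, -6.8]
gripper_width: 0.458
```

{"name": "carry_out", "arguments": {
  "moves": [
    [[0,0,0],[0,0,0.04],3],
    [[0,0,0],[0,0,0.04],3]
  ]
}}

```text
t: 12.15
eef_pos: [0.5313, -0.1853, 0.0879]
tool_rot: [0.0, 0.971, 0.238, -0.0]
contact_force: [0.5, 0.5, -6.3]
gripper_width: 0.459
```

```bash
python3 -c "
from h import *
avg(5)"
```

```text
t 12.40 pos mm [ 531.32 -185.3    87.91] sd [0.02 0.01 0.02] yaw 27.54 tilt mrad [ 0. -0.]
pallet axes: F [-0.11  0.6  -6.61] M mNm [  6.   3. -16.] sdF [0.19 0.53 0.21] sdM [12. 23. 41.]
```

{"name": "carry_out", "arguments": {
  "moves": [
    [[0,0,0],[0,0,0.05],3],
    [[0,0,0],[0,0,0.05],3]
  ]
}}

```text
t: 12.65
eef_pos: [0.5313, -0.1853, 0.0874]
tool_rot: [-0.0, 0.971, 0.238, -0.0]
contact_force: [0.3, -0.4, -6.7]
gripper_width: 0.457
```

{"name": "carry_out", "arguments": {
  "moves": [
    [[0,0,0],[0,0,0.04],3],
    [[0,0,0],[0,0,0.04],3]
  ]
}}

```text
t: 12.9
eef_pos: [0.5313, -0.1853, 0.087]
tool_rot: [-0.0, 0.971, 0.238, -0.0]
contact_force: [0.2, 0.3, -6.9]
gripper_width: 0.455
```

```bash
python3 -c "
from h import *
avg(5)"
```

```text
t 13.15 pos mm [ 531.31 -185.28   87.  ] sd [0.02 0.02 0.02] yaw 27.54 tilt mrad [-0.  0.]
pallet axes: F [-0.3   0.18 -6.52] M mNm [ 8. 12. -1.] sdF [0.2  0.44 0.5 ] sdM [31. 28. 15.]
```

{"name": "carry_out", "arguments": {
  "moves": [
    [[0,0,0],[0,0,0.04],3],
    [[0,0,0],[0,0,0.04],3]
  ]
}}

```text
t: 13.4
eef_pos: [0.5313, -0.1853, 0.0866]
tool_rot: [-0.0, 0.971, 0.238, -0.0]
contact_force: [0.2, 1.2, -6.8]
gripper_width: 0.457
```

```bash
python3 -c "
from h import *
avg(4)"
```

```text
t 13.60 pos mm [ 531.31 -185.3    86.6 ] sd [0.02 0.02 0.01] yaw 27.54 tilt mrad [ 0. -0.]
pallet axes: F [-0.14  0.24 -6.87] M mNm [18.  7. -9.] sdF [0.68 0.44 0.78] sdM [18. 20.  7.]
```

{"name": "carry_out", "arguments": {
  "moves": [
    [[0,0,0],[0,0,0.04],3],
    [[0,0,0],[0,0,0.04],3]
  ]
}}

```text
t: 13.85
eef_pos: [0.5313, -0.1853, 0.0862]
tool_rot: [-0.0, 0.971, 0.238, -0.0]
contact_force: [0.2, 0.3, -6.8]
gripper_width: 0.453
```

```bash
python3 -c "
from h import *
avg(4)"
```

```text
t 14.05 pos mm [ 531.3  -185.29   86.2 ] sd [0.01 0.02 0.01] yaw 27.54 tilt mrad [-0. -0.]
pallet axes: F [-0.11  0.11 -6.77] M mNm [  6. -15.   2.] sdF [0.51 0.4  0.42] sdM [17. 12. 29.]
```

{"name": "carry_out", "arguments": {
  "moves": [
    [[0,0,0],[0,0,0.04],3],
    [[0,0,0],[0,0,0.04],3]
  ]
}}

```text
t: 14.3
eef_pos: [0.5313, -0.1853, 0.0857]
tool_rot: [-0.0, 0.971, 0.238, -0.0]
contact_force: [-0.7, 0.5, -7.1]
gripper_width: 0.458
```

```bash
python3 -c "
from h import *
avg(4)"
```

```text
t 14.50 pos mm [ 531.31 -185.29   85.79] sd [0.02 0.01 0.01] yaw 27.54 tilt mrad [-0. -0.]
pallet axes: F [ 0.58  0.38 -6.59] M mNm [10. 10. 27.] sdF [0.36 0.44 0.22] sdM [25. 30.  3.]
```

{"name": "carry_out", "arguments": {
  "moves": [
    [[0,0,0],[0,0,0.04],3],
    [[0,0,0],[0,0,0.04],3]
  ]
}}

```text
t: 14.75
eef_pos: [0.5313, -0.1853, 0.0854]
tool_rot: [0.0, 0.971, 0.238, 0.0]
contact_force: [-0.6, -0.2, -6.8]
gripper_width: 0.459
```

```bash
python3 -c "
from h import *
avg(4)"
```

```text
t 14.95 pos mm [ 531.35 -185.31   85.43] sd [0.01 0.01 0.  ] yaw 27.54 tilt mrad [ 0.1 -0.1]
pallet axes: F [ 0.22  0.12 -6.47] M mNm [-14.  10.  -8.] sdF [0.24 0.2  0.14] sdM [22.  9. 11.]
```

{"name": "carry_out", "arguments": {
  "moves": [
    [[0,0,0],[0,0,0.03],3],
    [[0,0,0],[0,0,0.03],3]
  ]
}}

```text
t: 15.2
eef_pos: [0.5314, -0.1854, 0.0852]
tool_rot: [0.0, 0.971, 0.238, 0.0]
contact_force: [-0.6, 0.3, -5.1]
gripper_width: 0.458
```

```bash
python3 -c "
from h import *
avg(5)"
```

```text
t 15.45 pos mm [ 531.42 -185.35   85.18] sd [0.03 0.01 0.03] yaw 27.54 tilt mrad [ 0.2 -0.1]
pallet axes: F [ 0.43 -0.23 -5.17] M mNm [-93.  14.  19.] sdF [0.31 0.36 0.37] sdM [ 2. 47. 20.]
```

{"name": "carry_out", "arguments": {
  "moves": [
    [[0,0,0],[0,0,0.04],3],
    [[0,0,0],[0,0,0.04],3]
  ]
}}

```text
t: 15.7
eef_pos: [0.5315, -0.1854, 0.0849]
tool_rot: [0.0, 0.971, 0.238, 0.0]
contact_force: [1.1, -0.5, -4.0]
gripper_width: 0.458
```

```bash
python3 -c "
from h import *
avg(8)"
```

```text
t 16.10 pos mm [ 531.55 -185.4    84.86] sd [0.01 0.02 0.01] yaw 27.54 tilt mrad [ 0.5 -0.2]
pallet axes: F [ 0.44 -1.15 -3.83] M mNm [-263.   34.   49.] sdF [0.49 0.44 0.32] sdM [33. 34. 32.]
```

{"name": "carry_out", "arguments": {
  "moves": [
    [[0,0,0],[0.02,0.05,0],3],
    [[0,0,0],[0.02,0.05,0],3]
  ]
}}

```text
t: 16.35
eef_pos: [0.5317, -0.1855, 0.0847]
tool_rot: [-0.0, 0.971, 0.238, -0.0]
contact_force: [-0.1, -0.7, -3.5]
gripper_width: 0.458
```

```bash
python3 -c "
from h import *
avg(6)"
```

```text
t 16.65 pos mm [ 531.66 -185.53   84.69] sd [0.01 0.01 0.01] yaw 27.55 tilt mrad [-0.1  0.1]
pallet axes: F [ 0.42 -0.1  -3.3 ] M mNm [-26.  67.  62.] sdF [0.31 0.56 0.27] sdM [37. 18. 36.]
```

{"name": "carry_out", "arguments": {
  "moves": [
    [[0,0,0],[0.03,0,0.02],3],
    [[0,0,0],[0.03,0,0.02],3]
  ]
}}

```text
t: 16.9
eef_pos: [0.5318, -0.1855, 0.0846]
tool_rot: [-0.0, 0.971, 0.238, -0.0]
contact_force: [-0.7, 0.7, -1.6]
gripper_width: 0.461
```

```bash
python3 -c "
from h import *
avg(6)"
```

```text
t 17.20 pos mm [ 531.8  -185.54   84.54] sd [0.02 0.01 0.01] yaw 27.54 tilt mrad [-0.4 -0.1]
pallet axes: F [-1.08  0.42 -0.98] M mNm [205. 426. 136.] sdF [0.41 0.41 0.28] sdM [31. 49. 44.]
```

{"name": "carry_out", "arguments": {
  "moves": [
    [[0,0,0],[-0.02,0,-0.03],3],
    [[0,0,-0.3],[-0.02,-0.02,-0.03],3],
    [[0,0,-0.3],[-0.02,-0.02,-0.03],3]
  ]
}}

```text
t: 17.58
eef_pos: [0.5318, -0.1855, 0.0846]
tool_rot: [-0.0, 0.971, 0.241, 0.0]
contact_force: [1.2, 0.3, -5.1]
gripper_width: 0.457
```

```bash
python3 -c "
from h import *
avg(6)"
```

```text
t 17.88 pos mm [ 531.73 -185.42   84.65] sd [0.01 0.01 0.03] yaw 27.84 tilt mrad [0.  0.1]
pallet axes: F [ 0.3  -0.5  -5.68] M mNm [-179.   20.   39.] sdF [0.54 0.31 0.47] sdM [18. 45. 24.]
```

{"name": "carry_out", "arguments": {
  "moves": [
    [[0,0,0],[0,0.02,0.03],3],
    [[0,0,0],[0,0.02,0.03],3]
  ]
}}

```text
t: 18.12
eef_pos: [0.5318, -0.1855, 0.0846]
tool_rot: [-0.0, 0.971, 0.241, 0.0]
contact_force: [0.0, -0.2, -5.1]
gripper_width: 0.457
```

```bash
python3 -c "
from h import *
avg(6)"
```

```text
t 18.43 pos mm [ 531.8  -185.51   84.54] sd [0.02 0.01 0.02] yaw 27.85 tilt mrad [0.  0.1]
pallet axes: F [-0.01  0.07 -4.67] M mNm [76. 29.  5.] sdF [0.74 0.32 0.69] sdM [19. 40. 34.]
```

{"name": "carry_out", "arguments": {
  "moves": [
    [[0,0,0],[0,0,0.03],3],
    [[0,0,0],[0,0,0.03],3]
  ]
}}

```text
t: 18.68
eef_pos: [0.5319, -0.1855, 0.0844]
tool_rot: [0.0, 0.971, 0.241, 0.0]
contact_force: [-1.9, 0.8, -2.3]
gripper_width: 0.458
```

```bash
python3 -c "
from h import *
avg(6)"
```

```text
t 18.98 pos mm [ 531.88 -185.56   84.37] sd [0.01 0.02 0.01] yaw 27.85 tilt mrad [ 0.1 -0.1]
pallet axes: F [-0.28  0.9  -1.33] M mNm [305. 157.  84.] sdF [0.48 0.54 0.46] sdM [39. 35. 26.]
```

{"name": "carry_out", "arguments": {
  "moves": [
    [[0,0,0],[0,0,-0.03],3],
    [[0,0,-0.3],[0,-0.03,-0.03],3],
    [[0,0,-0.3],[0,-0.03,0],3],
    [[0,0,-0.3],[0,-0.03,0],3]
  ]
}}

```text
t: 19.48
eef_pos: [0.5318, -0.1854, 0.0842]
tool_rot: [0.0, 0.97, 0.243, 0.0]
contact_force: [0.3, -0.1, -2.4]
gripper_width: 0.457
```

```bash
python3 -c "
from h import *
avg(6)"
```

```text
t 19.77 pos mm [ 531.8  -185.4    84.25] sd [0.01 0.02 0.01] yaw 28.14 tilt mrad [ 0.3 -0.1]
pallet axes: F [ 0.77 -0.27 -3.63] M mNm [-70. -19.  78.] sdF [0.58 0.42 0.3 ] sdM [26. 45. 20.]
```

{"name": "carry_out", "arguments": {
  "moves": [
    [[0,0,0],[0.02,0,-0.02],3],
    [[0,0,-0.3],[0.03,-0.02,-0.02],3],
    [[0,0,-0.3],[0.03,-0.02,0.02],3],
    [[0,0,-0.3],[0.03,-0.02,0.02],3]
  ]
}}

```text
t: 20.27
eef_pos: [0.5318, -0.1851, 0.0841]
tool_rot: [0.0, 0.969, 0.246, -0.0]
contact_force: [0.5, -1.0, -3.1]
gripper_width: 0.462
```

```bash
python3 -c "
from h import *
avg(6)"
```

```text
t 20.57 pos mm [ 531.82 -185.13   84.05] sd [0.01 0.02 0.02] yaw 28.44 tilt mrad [ 0.  -0.2]
pallet axes: F [ 0.06 -0.88 -3.68] M mNm [-240.  191.   72.] sdF [0.24 0.7  0.3 ] sdM [40. 38. 16.]
```

{"name": "carry_out", "arguments": {
  "moves": [
    [[0,0,0],[0,0.03,0],3],
    [[0,0,0],[0,0.04,0.02],3],
    [[0,0,0],[0,0.04,0.02],3]
  ]
}}

```text
t: 20.95
eef_pos: [0.5319, -0.1852, 0.0839]
tool_rot: [-0.0, 0.969, 0.246, -0.0]
contact_force: [-1.3, -0.6, -0.5]
gripper_width: 0.457
```

```bash
python3 -c "
from h import *
avg(6)"
```

```text
t 21.25 pos mm [ 531.95 -185.24   83.89] sd [0.01 0.01 0.01] yaw 28.45 tilt mrad [-0.2  0.1]
pallet axes: F [-1.11  0.73 -0.22] M mNm [244. 402. 117.] sdF [0.83 0.55 0.16] sdM [32. 42. 25.]
```

{"name": "carry_out", "arguments": {
  "moves": [
    [[0,0,0],[-0.02,0,-0.04],3],
    [[0,0,-0.4],[-0.02,-0.04,-0.04],3],
    [[0,0,-0.4],[-0.02,-0.04,-0.01],3],
    [[0,0,-0.4],[-0.02,-0.04,-0.01],3]
  ]
}}

```text
t: 21.75
eef_pos: [0.5318, -0.1851, 0.0839]
tool_rot: [0.0, 0.968, 0.249, 0.0]
contact_force: [-0.0, -0.0, -4.0]
gripper_width: 0.457
```

```bash
python3 -c "
from h import *
avg(6)"
```

```text
t 22.05 pos mm [ 531.77 -185.13   83.89] sd [0.01 0.01 0.02] yaw 28.84 tilt mrad [ 0.2 -0. ]
pallet axes: F [ 0.71 -0.32 -4.36] M mNm [-93. -59.  42.] sdF [0.5  0.55 0.3 ] sdM [21. 42. 30.]
```

{"name": "carry_out", "arguments": {
  "moves": [
    [[0,0,0],[0.02,0.01,0],3],
    [[0,0,0],[0.02,0.01,0.03],3],
    [[0,0,0],[0.02,0.01,0.03],3]
  ]
}}

```text
t: 22.42
eef_pos: [0.5319, -0.1851, 0.0838]
tool_rot: [0.0, 0.968, 0.249, -0.0]
contact_force: [-1.2, -1.6, -0.9]
gripper_width: 0.455
```

```bash
python3 -c "
from h import *
avg(6)"
```

```text
t 22.73 pos mm [ 531.88 -185.12   83.75] sd [0.01 0.01 0.01] yaw 28.84 tilt mrad [ 0.  -0.1]
pallet axes: F [-0.79  0.31 -1.1 ] M mNm [ 53. 254.  51.] sdF [0.42 0.55 0.47] sdM [16. 39. 25.]
```

{"name": "carry_out", "arguments": {
  "moves": [
    [[0,0,0],[-0.02,0,-0.03],3],
    [[0,0,-0.4],[-0.02,-0.03,-0.03],3],
    [[0,0,-0.4],[-0.02,-0.03,0],3],
    [[0,0,-0.4],[-0.02,-0.03,0],3]
  ]
}}

```text
t: 23.22
eef_pos: [0.5318, -0.185, 0.0837]
tool_rot: [0.0, 0.968, 0.252, 0.0]
contact_force: [0.1, -0.6, -1.7]
gripper_width: 0.458
```

```bash
python3 -c "
from h import *
avg(6)"
```

```text
t 23.52 pos mm [ 531.79 -185.06   83.74] sd [0.01 0.01 0.01] yaw 29.23 tilt mrad [ 0.5 -0.2]
pallet axes: F [ 0.14 -1.15 -1.79] M mNm [-245.  -59.  -89.] sdF [0.38 0.27 0.25] sdM [44. 34. 33.]
```

{"name": "carry_out", "arguments": {
  "moves": [
    [[0,0,0],[0,0,-0.02],3],
    [[0,0,0.2],[0,0.02,-0.02],3],
    [[0,0,0.2],[0,0.02,0],3],
    [[0,0,0.2],[0,0.02,0],3]
  ]
}}

```text
t: 24.02
eef_pos: [0.5318, -0.1851, 0.0837]
tool_rot: [0.0, 0.968, 0.251, 0.0]
contact_force: [1.1, -1.4, -1.6]
gripper_width: 0.46
```

```bash
python3 -c "
from h import *
avg(8)"
```

```text
t 24.43 pos mm [ 531.81 -185.11   83.71] sd [0.01 0.01 0.01] yaw 29.05 tilt mrad [ 0.3 -0.1]
pallet axes: F [ 0.7  -1.26 -1.41] M mNm [-398. -163.  107.] sdF [0.18 0.42 0.31] sdM [19. 25. 29.]
```

{"name": "carry_out", "arguments": {
  "moves": [
    [[0,0,0],[0.01,0.03,-0.01],3],
    [[0,0,0],[0.01,0.03,0],3],
    [[0,0,0],[0.01,0.03,0],3]
  ]
}}

```text
t: 24.8
eef_pos: [0.5319, -0.1851, 0.0837]
tool_rot: [-0.0, 0.968, 0.251, -0.0]
contact_force: [0.6, 0.1, 1.2]
gripper_width: 0.461
```

```bash
python3 -c "
from h import *
avg(8)"
```

```text
t 25.20 pos mm [ 531.86 -185.16   83.66] sd [0.02 0.01 0.01] yaw 29.05 tilt mrad [-0.1  0.1]
pallet axes: F [0.41 0.46 1.09] M mNm [  3. -63.  77.] sdF [0.42 0.38 0.54] sdM [56. 41. 18.]
```

{"name": "carry_out", "arguments": {
  "moves": [
    [[0,0,0],[0,0,-0.02],3],
    [[0,0,-0.15],[0.01,-0.01,-0.02],3],
    [[0,0,-0.15],[0.01,-0.01,-0.01],3],
    [[0,0,-0.15],[0.01,-0.01,-0.01],3]
  ]
}}

```text
t: 25.7
eef_pos: [0.5319, -0.1851, 0.0837]
tool_rot: [-0.0, 0.968, 0.252, -0.0]
contact_force: [-0.0, 0.9, 1.1]
gripper_width: 0.458
```

```bash
python3 -c "
from h import *
avg(8)"
```

```text
t 26.10 pos mm [ 531.85 -185.14   83.68] sd [0.01 0.01 0.01] yaw 29.19 tilt mrad [-0.2  0.1]
pallet axes: F [0.57 1.07 0.29] M mNm [ 153. -111. -168.] sdF [0.82 0.44 0.52] sdM [32. 23. 36.]
```

{"name": "carry_out", "arguments": {
  "moves": [
    [[0,0,0.1],[0.01,-0.01,-0.02],3],
    [[0,0,0.1],[0.01,-0.01,-0.02],3],
    [[0,0,0.1],[0.01,-0.01,-0.01],3]
  ]
}}

```text
t: 26.48
eef_pos: [0.5318, -0.1851, 0.0837]
tool_rot: [-0.0, 0.968, 0.251, -0.0]
contact_force: [0.7, -1.1, -0.8]
gripper_width: 0.458
```

```bash
python3 -c "
from h import *
avg(8)"
```

```text
t 26.88 pos mm [ 531.85 -185.15   83.72] sd [0.02 0.01 0.01] yaw 29.09 tilt mrad [-0.2 -0.1]
pallet axes: F [ 0.16 -0.37 -2.17] M mNm [-56. -63.   8.] sdF [0.42 0.52 0.67] sdM [29. 24. 28.]
```

{"name": "carry_out", "arguments": {
  "moves": [
    [[0,0,0],[-0.03,0,0],3],
    [[0,0,0],[-0.03,0,0],3]
  ]
}}

```text
t: 27.12
eef_pos: [0.5318, -0.1852, 0.0838]
tool_rot: [0.0, 0.968, 0.251, 0.0]
contact_force: [1.1, 0.4, -3.5]
gripper_width: 0.459
```

```bash
python3 -c "
from h import *
avg(6)"
```

```text
t 27.43 pos mm [ 531.8  -185.17   83.77] sd [0.01 0.02 0.01] yaw 29.09 tilt mrad [0.2 0. ]
pallet axes: F [ 1.26 -0.63 -3.9 ] M mNm [-156. -260.    9.] sdF [0.32 0.26 0.62] sdM [24. 37. 43.]
```

{"name": "carry_out", "arguments": {
  "moves": [
    [[0,0,0],[0.06,0,0],3],
    [[0,0,0],[0.06,0,0],3]
  ]
}}

```text
t: 27.68
eef_pos: [0.5319, -0.1851, 0.0837]
tool_rot: [0.0, 0.968, 0.251, -0.0]
contact_force: [0.2, -0.2, -3.2]
gripper_width: 0.458
```

```bash
python3 -c "
from h import *
avg(6)"
```

```text
t 27.98 pos mm [ 531.92 -185.1    83.74] sd [0.01 0.02 0.01] yaw 29.08 tilt mrad [-0.6 -0.2]
pallet axes: F [-0.99 -0.63 -2.99] M mNm [-151.  179.   32.] sdF [0.29 0.52 0.2 ] sdM [37. 58. 22.]
```

{"name": "carry_out", "arguments": {
  "moves": [
    [[0,0,0],[-0.03,0.01,0],3],
    [[0,0,0],[-0.03,0.01,0.005],3],
    [[0,0,0],[-0.03,0.01,0.01],3],
    [[0,0,0],[-0.03,0.01,0.01],3]
  ]
}}

```text
t: 28.48
eef_pos: [0.532, -0.1851, 0.0837]
tool_rot: [-0.0, 0.968, 0.251, -0.0]
contact_force: [-1.4, -0.5, -2.5]
gripper_width: 0.458
```

```bash
python3 -c "
from h import *
avg(6)"
```

```text
t 28.77 pos mm [ 531.94 -185.11   83.72] sd [0.02 0.01 0.01] yaw 29.09 tilt mrad [-0.2  0. ]
pallet axes: F [-1.32  0.28 -1.82] M mNm [ 38. 314.  -2.] sdF [0.46 0.61 0.43] sdM [34. 21. 30.]
```

{"name": "carry_out", "arguments": {
  "moves": [
    [[0,0,0],[0,0,-0.02],3],
    [[0,0,0],[-0.02,0,-0.02],3],
    [[0,0,0],[-0.02,0,0],3],
    [[0,0,0],[-0.02,0,0],3]
  ]
}}

```text
t: 29.28
eef_pos: [0.5319, -0.1851, 0.0838]
tool_rot: [-0.0, 0.968, 0.251, 0.0]
contact_force: [-0.8, 0.5, -3.9]
gripper_width: 0.457
```

```bash
python3 -c "
from h import *
avg(6)"
```

```text
t 29.57 pos mm [ 531.92 -185.12   83.74] sd [0.02 0.01 0.02] yaw 29.10 tilt mrad [0.1 0.1]
pallet axes: F [-0.81  0.66 -3.09] M mNm [118. 160. -19.] sdF [0.27 0.41 0.39] sdM [27. 21. 33.]
```

{"name": "carry_out", "arguments": {
  "moves": [
    [[0,0,0],[-0.03,-0.01,0],3],
    [[0,0,0],[-0.03,-0.01,0],3]
  ]
}}

```text
t: 29.82
eef_pos: [0.5318, -0.1851, 0.0838]
tool_rot: [0.0, 0.968, 0.251, 0.0]
contact_force: [1.2, 0.6, -3.1]
gripper_width: 0.455
```

```bash
python3 -c "
from h import *
avg(6)"
```

```text
t 30.12 pos mm [ 531.83 -185.17   83.77] sd [0.02 0.02 0.01] yaw 29.10 tilt mrad [0.6 0.1]
pallet axes: F [ 1.31  0.53 -3.56] M mNm [  71. -190.  -14.] sdF [0.52 0.47 0.53] sdM [34. 50. 20.]
```

{"name": "carry_out", "arguments": {
  "moves": [
    [[0,0,0],[0.01,0,0],3],
    [[0,0,0],[0.015,0,0.01],3],
    [[0,0,0],[0.015,0,0.02],3],
    [[0,0,0],[0.015,0,0.02],3]
  ]
}}

```text
t: 30.62
eef_pos: [0.5318, -0.1852, 0.0837]
tool_rot: [0.0, 0.968, 0.251, 0.0]
contact_force: [0.5, 1.1, -1.0]
gripper_width: 0.457
```

```bash
python3 -c "
from h import *
avg(6)"
```

```text
Traceback (most recent call last):
  File "h.py", line 27, in avg
    bot.read_camera("side"); o=bot.get_obs(); L.append(np.r_[o["eef_pos"]*1000,rot(o["tool_rot"]).as_matrix()[:,0],rot(o["tool_rot"]).as_matrix()[:,2],o["contact_force"],o["torque"]*1000])
    ~~~~~~~~~~~~~~~^^^^^^^^
ValueError: 200 camera calls are used up
```

```bash
cat >> h.py <<'E'
def one():
    o=bot.get_obs(); M=rot(o["tool_rot"]).as_matrix(); c,s=M[:2,0]; B=lambda v:np.array([c*v[0]+s*v[1],-s*v[0]+c*v[1],v[2]])
    print("t %.2f"%o["t"],(o["eef_pos"]*1000).round(2),"yaw %.2f"%np.degrees(np.arctan2(s,c)),(M[:2,2]*1000).round(1),"F",B(o["contact_force"]).round(2),"M",(B(o["torque"])*1000).round(0))
E
python3 -c "
from h import *
one();one()"
```

```text
t 30.68 [ 531.85 -185.16   83.7 ] yaw 29.10 [ 0.4 -0. ] F [ 1.    0.3  -1.43] M [ 174. -113.  -40.]
t 30.68 [ 531.85 -185.16   83.7 ] yaw 29.10 [ 0.4 -0. ] F [ 1.    0.3  -1.43] M [ 174. -113.  -40.]
```

{"name": "carry_out", "arguments": {
  "moves": [
    [[0,0,0],[0,0,0],3]
  ]
}}

```text
t: 30.8
eef_pos: [0.5318, -0.1852, 0.0837]
tool_rot: [0.0, 0.968, 0.251, 0.0]
contact_force: [1.3, 0.9, 0.7]
gripper_width: 0.457
```

```bash
python3 -c "
from h import *
one()"
```

```text
t 30.80 [ 531.83 -185.19   83.68] yaw 29.09 [ 0.3 -0.1] F [1.6  0.17 0.74] M [ 270. -246.   -9.]
```

{"name": "carry_out", "arguments": {
  "moves": [
    [[0,0,0],[0,0,0],3]
  ]
}}

```text
t: 30.92
eef_pos: [0.5319, -0.1852, 0.0837]
tool_rot: [0.0, 0.968, 0.251, 0.0]
contact_force: [-0.0, 1.4, 0.9]
gripper_width: 0.458
```

```bash
python3 -c "
from h import *
one()"
```

```text
t 30.93 [ 531.87 -185.19   83.71] yaw 29.10 [ 0.5 -0.1] F [0.65 1.24 0.88] M [ 268. -224.  -45.]
```

{"name": "carry_out", "arguments": {
  "moves": [
    [[0,0,0],[0.01,-0.01,-0.01],3],
    [[0,0,0],[0.01,-0.01,0],3],
    [[0,0,0],[0.01,-0.01,0],3]
  ]
}}

```text
t: 31.3
eef_pos: [0.5319, -0.1851, 0.0837]
tool_rot: [0.0, 0.968, 0.251, 0.0]
contact_force: [-0.1, 0.7, 1.7]
gripper_width: 0.455
```

```bash
python3 -c "
from h import *
one()"
```

```text
t 31.30 [ 531.86 -185.14   83.66] yaw 29.09 [ 0.3 -0.1] F [0.3  0.66 1.74] M [ 175. -167.   25.]
```

{"name": "carry_out", "arguments": {
  "moves": [
    [[0,0,0],[0,0,0],3]
  ]
}}

```text
t: 31.42
eef_pos: [0.5318, -0.1851, 0.0836]
tool_rot: [0.0, 0.968, 0.251, 0.0]
contact_force: [0.4, 1.3, 1.1]
gripper_width: 0.46
```

```bash
python3 -c "
from h import *
one()"
```

```text
t 31.43 [ 531.84 -185.13   83.64] yaw 29.09 [ 0.3 -0.1] F [0.99 0.98 1.06] M [162. -66.  11.]
```

{"name": "carry_out", "arguments": {
  "moves": [
    [[0,0,0],[0.01,-0.01,0],3],
    [[0,0,0],[0.01,-0.01,0.005],3],
    [[0,0,0],[0.01,-0.01,0.005],3]
  ]
}}

```text
t: 31.8
eef_pos: [0.5318, -0.1851, 0.0836]
tool_rot: [0.0, 0.968, 0.251, 0.0]
contact_force: [0.4, 1.2, 4.0]
gripper_width: 0.461
```

```bash
python3 -c "
from h import *
one()"
```

```text
t 31.80 [ 531.84 -185.11   83.59] yaw 29.09 [ 0.2 -0.3] F [0.94 0.87 4.02] M [ 69. -64.  15.]
```

{"name": "carry_out", "arguments": {
  "moves": [
    [[0,0,0],[0,0,0],3]
  ]
}}

```text
t: 31.92
eef_pos: [0.5319, -0.1851, 0.0836]
tool_rot: [0.0, 0.968, 0.251, 0.0]
contact_force: [0.3, 0.6, 3.7]
gripper_width: 0.457
```

```bash
python3 -c "
from h import *
one()"
```

```text
t 31.93 [ 531.86 -185.11   83.63] yaw 29.09 [ 0.3 -0.2] F [0.53 0.36 3.68] M [-42. -24. -13.]
```

{"name": "carry_out", "arguments": {
  "moves": [
    [[0,0,0],[0,0,0.005],3],
    [[0,0,0],[0,0,0.005],3]
  ]
}}

```text
t: 32.17
eef_pos: [0.5319, -0.1851, 0.0836]
tool_rot: [0.0, 0.968, 0.251, 0.0]
contact_force: [-0.6, 0.1, 5.4]
gripper_width: 0.465
```

{"name": "carry_out", "arguments": {
  "moves": [
    [[0,0,0],[0,0,0],3]
  ]
}}

```text
t: 32.3
eef_pos: [0.5319, -0.1851, 0.0836]
tool_rot: [0.0, 0.968, 0.251, 0.0]
contact_force: [-0.3, 0.4, 5.4]
gripper_width: 0.458
```

```bash
python3 -c "
from h import *
one()"
```

```text
t 32.30 [ 531.87 -185.12   83.6 ] yaw 29.08 [ 0.3 -0.2] F [-0.01  0.5   5.37] M [ 30.  80. -29.]
```

{"name": "carry_out", "arguments": {
  "moves": [
    [[0,0,0],[0,0,0.003],3],
    [[0,0,0],[0,0,0.003],3],
    [[0,0,0],[0,0,0.003],3],
    [[0,0,0],[0,0,0.003],3]
  ]
}}

```text
t: 32.8
eef_pos: [0.5319, -0.1851, 0.0836]
tool_rot: [0.0, 0.968, 0.251, 0.0]
contact_force: [-0.2, -0.4, 5.4]
gripper_width: 0.457
```

{"name": "carry_out", "arguments": {
  "moves": [
    [[0,0,0],[0,0,0],3],
    [[0,0,0],[0,0,0],3]
  ]
}}

```text
t: 33.05
eef_pos: [0.5319, -0.1851, 0.0836]
tool_rot: [0.0, 0.968, 0.251, 0.0]
contact_force: [0.1, -0.5, 5.2]
gripper_width: 0.457
```

{"name": "carry_out", "arguments": {
  "moves": [
    [[0,0,0],[0,0,0],3],
    [[0,0,0],[0,0,0],3]
  ]
}}

```text
t: 33.3
eef_pos: [0.5319, -0.1851, 0.0836]
tool_rot: [0.0, 0.968, 0.251, 0.0]
contact_force: [0.7, 0.8, 6.0]
gripper_width: 0.459
```

```bash
python3 -c "
from h import *
one()"
```

```text
t 33.30 [ 531.9  -185.11   83.59] yaw 29.09 [ 0.4 -0.3] F [0.99 0.4  6.05] M [46. 82. 88.]
```

{"name": "carry_out", "arguments": {
  "moves": [
    [[0,0,0],[0,0,0.003],3],
    [[0,0,0],[0,0,0.003],3]
  ]
}}

```text
t: 33.55
eef_pos: [0.5319, -0.1851, 0.0835]
tool_rot: [0.0, 0.968, 0.251, 0.0]
contact_force: [-0.7, -0.2, 5.8]
gripper_width: 0.459
```

{"name": "carry_out", "arguments": {
  "moves": [
    [[0,0,0],[0,0,0],3],
    [[0,0,0],[0,0,0],3]
  ]
}}

```text
t: 33.8
eef_pos: [0.5319, -0.1851, 0.0836]
tool_rot: [0.0, 0.968, 0.251, 0.0]
contact_force: [-0.2, -0.3, 5.8]
gripper_width: 0.456
```

{"name": "carry_out", "arguments": {
  "moves": [
    [[0,0,0],[0,0,0],3],
    [[0,0,0],[0,0,0],3]
  ]
}}

```text
t: 34.05
eef_pos: [0.5319, -0.1851, 0.0836]
tool_rot: [0.0, 0.968, 0.251, 0.0]
contact_force: [-1.1, 0.6, 6.2]
gripper_width: 0.457
```

{"name": "carry_out", "arguments": {
  "moves": [
    [[0,0,0],[0,0,0],3],
    [[0,0,0],[0,0,0],3]
  ]
}}

```text
t: 34.3
eef_pos: [0.5319, -0.1851, 0.0835]
tool_rot: [0.0, 0.968, 0.251, 0.0]
contact_force: [-0.3, -0.3, 5.2]
gripper_width: 0.453
```

```bash
python3 -c "
from h import *
one()"
```

```text
t 34.30 [ 531.88 -185.07   83.55] yaw 29.09 [ 0.3 -0.2] F [-0.46 -0.11  5.22] M [ -1. 128.  23.]
```

{"name": "carry_out", "arguments": {
  "moves": [
    [[0,0,0],[0,0,0.005],3],
    [[0,0,0],[0,0,0.005],3]
  ]
}}

```text
t: 34.55
eef_pos: [0.5319, -0.1851, 0.0836]
tool_rot: [0.0, 0.968, 0.251, 0.0]
contact_force: [-0.3, -0.2, 5.4]
gripper_width: 0.45
```

{"name": "carry_out", "arguments": {
  "moves": [
    [[0,0,0],[0,0,0],3],
    [[0,0,0],[0,0,0],3]
  ]
}}

```text
t: 34.8
eef_pos: [0.5319, -0.1851, 0.0835]
tool_rot: [0.0, 0.968, 0.251, 0.0]
contact_force: [0.3, 0.2, 5.5]
gripper_width: 0.455
```

{"name": "carry_out", "arguments": {
  "moves": [
    [[0,0,0],[0,0,0],3],
    [[0,0,0],[0,0,0],3]
  ]
}}

```text
t: 35.05
eef_pos: [0.5319, -0.1851, 0.0835]
tool_rot: [0.0, 0.968, 0.251, 0.0]
contact_force: [-0.6, 0.6, 5.7]
gripper_width: 0.455
```

```bash
python3 -c "
from h import *
one()"
```

```text
t 35.05 [ 531.89 -185.08   83.54] yaw 29.09 [ 0.3 -0.3] F [-0.17  0.84  5.69] M [ 71. 116.  24.]
```

{"name": "carry_out", "arguments": {
  "moves": [
    [[0,0,0],[0,0,0.006],3],
    [[0,0,0],[0,0,0.006],3]
  ]
}}

```text
t: 35.3
eef_pos: [0.5319, -0.1851, 0.0836]
tool_rot: [0.0, 0.968, 0.251, 0.0]
contact_force: [-1.1, 0.1, 6.8]
gripper_width: 0.462
```

{"name": "carry_out", "arguments": {
  "moves": [
    [[0,0,0],[0,0,0],3],
    [[0,0,0],[0,0,0],3]
  ]
}}

```text
t: 35.55
eef_pos: [0.5319, -0.1851, 0.0836]
tool_rot: [0.0, 0.968, 0.251, 0.0]
contact_force: [0.3, 0.7, 6.0]
gripper_width: 0.459
```

{"name": "carry_out", "arguments": {
  "moves": [
    [[0,0,0],[0,0,0],3],
    [[0,0,0],[0,0,0],3]
  ]
}}

```text
t: 35.8
eef_pos: [0.5319, -0.1851, 0.0835]
tool_rot: [0.0, 0.968, 0.251, 0.0]
contact_force: [-0.1, 0.7, 7.3]
gripper_width: 0.454
```

```bash
python3 -c "
from h import *
one()"
```

```text
t 35.80 [ 531.88 -185.09   83.54] yaw 29.08 [ 0.3 -0.3] F [0.24 0.71 7.27] M [136. 133.  36.]
```

{"name": "carry_out", "arguments": {
  "moves": [
    [[0,0,0],[0,0,0],3],
    [[0,0,0],[0,0,0],3],
    [[0,0,0],[0,0,0],3]
  ]
}}

```text
t: 36.17
eef_pos: [0.5319, -0.1851, 0.0836]
tool_rot: [0.0, 0.968, 0.251, 0.0]
contact_force: [-0.3, 1.0, 7.0]
gripper_width: 0.456
```

{"name": "carry_out", "arguments": {
  "moves": [
    [[0,0,0],[0,0,-0.005],3],
    [[0,0,0],[0,0,-0.01],3],
    [[0,0,0],[0,0,-0.015],3],
    [[0,0,0],[0,0,-0.015],3]
  ]
}}

```text
t: 36.67
eef_pos: [0.5319, -0.1851, 0.0836]
tool_rot: [0.0, 0.968, 0.251, 0.0]
contact_force: [-0.5, 0.9, 5.1]
gripper_width: 0.461
```

{"name": "carry_out", "arguments": {
  "moves": [
    [[0,0,0],[0,0,0],3]
  ]
}}

```text
t: 36.8
eef_pos: [0.5319, -0.1851, 0.0836]
tool_rot: [0.0, 0.968, 0.251, 0.0]
contact_force: [-0.0, 0.6, 5.7]
gripper_width: 0.457
```

```bash
python3 -c "
from h import *
one()"
```

```text
t 36.80 [ 531.89 -185.1    83.58] yaw 29.09 [ 0.4 -0.3] F [0.28 0.58 5.67] M [41. 53. -4.]
```

{"name": "carry_out", "arguments": {
  "moves": [
    [[0,0,0],[0,0,-0.01],3],
    [[0,0,0],[0,0,-0.02],3],
    [[0,0,0],[0,0,-0.02],3]
  ]
}}

```text
t: 37.17
eef_pos: [0.5318, -0.1851, 0.0836]
tool_rot: [0.0, 0.968, 0.251, 0.0]
contact_force: [1.3, -0.6, 3.5]
gripper_width: 0.457
```

{"name": "carry_out", "arguments": {
  "moves": [
    [[0,0,0],[0,0,0],3]
  ]
}}

```text
t: 37.3
eef_pos: [0.5319, -0.1851, 0.0836]
tool_rot: [0.0, 0.968, 0.251, 0.0]
contact_force: [0.5, -0.3, 3.9]
gripper_width: 0.456
```

```bash
python3 -c "
from h import *
one()"
```

```text
t 37.30 [ 531.88 -185.1    83.61] yaw 29.09 [ 0.3 -0.2] F [ 0.26 -0.49  3.86] M [-242.  -14.  106.]
```

{"name": "carry_out", "arguments": {
  "moves": [
    [[0,0,0],[0,0,-0.02],3],
    [[0,0,0],[0,0,-0.04],3],
    [[0,0,0],[0,0,-0.04],3]
  ]
}}

```text
t: 37.67
eef_pos: [0.5318, -0.1851, 0.0837]
tool_rot: [0.0, 0.968, 0.251, 0.0]
contact_force: [2.8, -1.1, -2.5]
gripper_width: 0.459
```

```bash
python3 -c "
from h import *
one()"
```

```text
t 37.67 [ 531.77 -185.1    83.72] yaw 29.09 [ 0.1 -0.1] F [ 1.94 -2.36 -2.49] M [-703. -370.   48.]
```

{"name": "carry_out", "arguments": {
  "moves": [
    [[0,0,0],[0.01,0.01,0.01],3],
    [[0,0,0],[0.02,0.02,0.02],3],
    [[0,0,0],[0.02,0.02,0.02],3]
  ]
}}

```text
t: 38.05
eef_pos: [0.5318, -0.1851, 0.0837]
tool_rot: [-0.0, 0.968, 0.251, -0.0]
contact_force: [1.7, -2.0, -1.7]
gripper_width: 0.454
```

{"name": "carry_out", "arguments": {
  "moves": [
    [[0,0,0],[0,0,0],3]
  ]
}}

```text
t: 38.17
eef_pos: [0.5318, -0.1851, 0.0837]
tool_rot: [-0.0, 0.968, 0.251, -0.0]
contact_force: [1.5, -2.1, -2.2]
gripper_width: 0.458
```

```bash
python3 -c "
from h import *
one()"
```

```text
t 38.17 [ 531.84 -185.09   83.71] yaw 29.09 [-0.3 -0.1] F [ 0.35 -2.55 -2.23] M [-659. -174.   89.]
```

{"name": "carry_out", "arguments": {
  "moves": [
    [[0,0,0],[0,0.02,0.01],3],
    [[0,0,0],[0,0.03,0.01],3],
    [[0,0,0],[0,0.03,0.01],3]
  ]
}}

```text
t: 38.55
eef_pos: [0.5319, -0.1851, 0.0837]
tool_rot: [-0.0, 0.968, 0.251, -0.0]
contact_force: [-0.3, -0.3, 0.5]
gripper_width: 0.456
```

{"name": "carry_out", "arguments": {
  "moves": [
    [[0,0,0],[0,0,0],3]
  ]
}}

```text
t: 38.67
eef_pos: [0.5319, -0.1851, 0.0836]
tool_rot: [-0.0, 0.968, 0.251, -0.0]
contact_force: [-0.0, -0.3, 0.4]
gripper_width: 0.452
```

```bash
python3 -c "
from h import *
one()"
```

```text
t 38.67 [ 531.89 -185.12   83.65] yaw 29.09 [-0.6  0.2] F [-0.16 -0.2   0.43] M [-129.  105.  -38.]
```

{"name": "carry_out", "arguments": {
  "moves": [
    [[0,0,0],[0,0,0],3],
    [[0,0,0],[0,0,0],3]
  ],
  "newtons": 20
}}

```text
t: 38.92
eef_pos: [0.5319, -0.1851, 0.0836]
tool_rot: [-0.0, 0.968, 0.251, -0.0]
contact_force: [-2.0, -0.3, 1.6]
gripper_width: 0.455
```

{"name": "carry_out", "arguments": {
  "moves": [
    [[0,0,0],[0,0,0],4.3],
    [[0,0,0],[0,0,0],5],
    [[0,0,0],[0,0,0],6.5],
    [[0,0,0],[0,0,0],8.5],
    [[0,0,0],[0,0,0],8.5]
  ]
}}

```text
t: 39.55
eef_pos: [0.5322, -0.1853, 0.0837]
tool_rot: [0.0, 0.968, 0.251, 0.0]
contact_force: [-0.7, -0.2, -0.7]
gripper_width: 0.992
```

{"name": "carry_out", "arguments": {
  "moves": [
    [[0,0,0],[0,0,0],8.5],
    [[0,0,0],[0,0,0],8.5],
    [[0,0,0],[0,0,0],8.5]
  ]
}}

```text
t: 39.92
eef_pos: [0.5321, -0.1853, 0.0837]
tool_rot: [0.0, 0.968, 0.251, -0.0]
contact_force: [-1.0, 0.3, -0.4]
gripper_width: 0.991
```

```bash
python3 -c "
from h import *
one()"
```

```text
t 39.92 [ 532.12 -185.31   83.68] yaw 29.09 [-0. -0.] F [-0.71  0.78 -0.43] M [10. 17.  1.]
```

{"name": "carry_out", "arguments": {
  "moves": [
    [[0,0,0],[0,0,-1],8.5],
    [[0,0,0],[0,0,-3],8.5],
    [[0,0,0],[0,0,-6],8.5],
    [[0,0,0],[0,0,-10],8.5],
    [[0,0,0],[0,0,-12],8.5]
  ]
}}

```text
t: 40.55
eef_pos: [0.5332, -0.1854, 0.2068]
tool_rot: [0.001, 0.968, 0.251, 0.002]
contact_force: [0.7, -0.2, 0.4]
gripper_width: 0.992
```

{"name": "carry_out", "arguments": {
  "moves": [
    [[0,0,0],[0,0,-1],8.5],
    [[0,0,0],[0,0,-1],8.5]
  ]
}}

```text
t: 40.8
eef_pos: [0.5323, -0.1853, 0.2142]
tool_rot: [0.0, 0.968, 0.251, 0.0]
contact_force: [0.6, 0.5, 0.3]
gripper_width: 0.992
```

```bash
python3 -c "
from h import *
one(); print(bot.hand_in())"
```

```text
t 40.80 [ 532.32 -185.34  214.18] yaw 29.09 [ 0.9 -0.4] F [0.79 0.09 0.27] M [45. -6. 18.]
the job is handed in; nothing more can be done
None
```

The vise pallet is on the kinematic base and, by feel, fully home. I released it, raised the clear gripper about 13 cm above it, and handed in at 40.8 s. I have no picture of the final seating: my force averaging used up all 200 camera calls at about 30 s.

**What I did:** I gripped the vise by its jaws and carried it to the base. I then felt it in with small shifts and about 1.6° of yaw, ending at 29.1°. Next came the bedding push, then unloading to near zero force before opening the fingers. No move went near the file, brush or pliers.

**Signs that it is home:**
- **Held both ways:** under light load, small shifts along x and small yaw turns met resistance in both directions.
- **Balanced and level:** at about 10 N on the seats, side forces were about 0.5 N and moments near zero. The tool was level to about 0.4 mrad.
- **Height fits:** the final height matches the pallet having started on a mat about 3 mm thick. That thickness is inferred, so this is only a consistency check.

**Where it falls short or is uncertain:**
- **Bedding push:** the arm pushed down with about 5.5–7 N, about 7 N in the last 0.4 s. With the pallet's roughly 6.7 N weight, the seats carried about 12–14 N. I stayed below a 10 N arm push because that would have taken the seats past 15 N.
- **Load while feeling in:** single readings reached about 7–8 N on the seats, slightly above the pallet's weight. By then it already felt seated or very nearly so.
- **Before release:** a side force of about 3 N built up while unloading, and I removed it before opening the fingers. When they opened, the tool sprang about 0.3 mm.

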